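# Clamp the lidded plate on the shaker and start its bay

## Robot

A 7-joint arm with a two-finger parallel gripper is mounted at the origin on the work surface. World frame = base frame: x ahead of the robot, y to its left, z up, the work surface at z = 0. Lengths are in mm, angles in degrees, forces in N, time in s.
With the tool pointing down it reaches from about 400 to 900 mm from the base axis. Payload 5.6 kg.
Tool frame: the origin (TCP) lies on the mounting face of the last link; the fingertips stand 190 mm ahead of it and the grasp point (between the pads) lies 171 mm ahead of it (ctrl.tip_extent is the distance from the TCP to the fingertips, in mm); z points along the fingers, y is the direction in which the jaws open and shut (so a half turn about z gives the same grasp; the last joint's range is limited). The gripper opens to 92 mm and grips with 3 to 60 N. Pads are 20 mm wide; open, the fingers measure 128 mm over their backs; the gripper's body (75 mm by 189 mm) begins 69 mm behind the grasp point.
Start: joints at [69.672, 26.786, -0.665, 91.828, 0.344, 61.387, -3.226], TCP at [199.366, -618.672, 404.692] pointing down, gripper open.
Joint ranges: [-144.91, 144.91], [-17.63, 115.5], [-89.93, 88.59], [15.96, 139.68], [-74.01, 254.01], [8.47, 105.57], [-167.45, 167.45]. Speed limits (degrees/s): [147.25, 147.25, 180, 180, 180, 180, 180].

## Interface

Orientations are given as a 3x3 rotation matrix whose columns are the frame's x, y, z axes.
In Python, from plant import observe, eyes, close_job, ctrl gives the robot as it stands. The module is installed in compiled form; this text tells all that it offers.
- The arm moves only by the shell command python3 -m crank 'ROWS' [FORCE]. ROWS is JSON, one flat list of numbers, 7 for each row, row after row: the shift along the tool's x, y, z in cm, then the turn, a rotation vector about the tool's x, y, z in degrees, then the closure in counts, from 0 (fully open) to 255 (shut). In form: [tx, ty, tz, wx, wy, wz, claw, tx, ty, tz, wx, wy, wz, claw, ...]. A call has exactly 5 rows; each row is the pose to reach, as a shift and turn from the pose commanded when the call began, along the tool's axes at that moment; what a row does not reach only later rows make up. A row lasts 1/12 s, in which the tool goes at most 41.7 mm and 7.16 degrees, less where a joint would pass 70% of its speed; a pose out of reach is approached as far as the arm can. A call with a gripper value outside its range is refused whole. The fingers move at their own pace and stop on an object; FORCE is the grip in N (left out, the last holds). Time passes only in rows, so rows that repeat a pose let the fingers close, or fill a call up. It gives the time, the measured TCP pose, the force and the opening at its end, in the units of the state.
- observe(): the state, without advancing time (a new reading comes with each control period).
- eyes.capture(name): name is "side" or "top"; returns a dict with "img" (400x640x3 uint8, red, green, blue), "depth" (400x640 float32, mm along the optical axis (not along the pixel's ray), 0 where there is no reading), "fx", "fy", "cx", "cy" (pixels), "xyz" and "orientation" of the camera in the world. Camera axes: x right, y down, z forward; pixel columns grow to the right and rows downward; lengths in mm; the calibration is good to about 2 mm. A picture is of the moment at which its call begins.
- close_job(): hands the job in, once; it reports no verdict.
The state is a dict: "t": time; "joints": joint angles; "joint_velocities": joint speeds; "effort": joint torques, N m; "tool_pos": TCP position; "tcp_rot": TCP orientation; "ft_force": force on the tool from outside, world axes, zero at the start; "wrist_torque": the same for the moment, N m; "finger_gap": finger opening in mm.
Only numpy, scipy, OpenCV 4.12 (cv2) and the standard library are available. Lean on these libraries where they do the work, as an engineer would, in place of code of your own. Each camera call takes 0.05 s, during which the arm holds its last target.

## Task

Start the shaker for the well plate that has the blue lid; look which bay it lies in. Push that bay's orange-tabbed clamp towards the back until the plate sits square and stays firmly held against the stop bar with the clamp's sprung pad pressed well in, without forcing it, then press the blue key in front of that bay all the way and let it come up, and then press the green start key the same way. Press no other key, one key at a time; leave the open plate, its clamp and everything else alone.

Things in the scene. Friction and masses are not known exactly. Their poses are not given: they have to be found in the camera images.
- shaker: plate shaker fixed to the bench: blue base, aluminium platform, 270 x 350 mm. Origin: on the bench under its middle; x from its control panel (robot side) to its back, y to its left, z up. Platform top 90 mm above the bench, x = -55 to 130 mm; panel top 72 mm above it, x = -140 to -55 mm. Two bays (y = +85 left, -85 right), each front to back: clamp, plate, stop bar
- bay_left (a point): middle of the left bay on the platform's top, at shaker x = 50 mm. Behind the plate stands the bay's dark steel stop bar, fixed, 140 mm long, 13 mm high. The stop bars are adjustable and set differently each time: the near face of each lies between shaker x = 94 and 110 mm and is not reported
- bay_right (a point): the same for the right bay; its stop bar is set independently of the left one
- covered_plate: the white well plate with a solid blue lid, 85 mm (x) x 127 mm (y) x 22 mm high; its white skirt, which the clamp and the stop touch, is the lowest 16 mm. Origin: centre of its underside. It lies loose and a little crooked in one of the two bays
- covered_front (a point): middle of the covered plate's near long face (the one turned to the robot), 8 mm above its underside
- open_plate: the white well plate without a lid (24 wells with yellow and dark contents), same footprint, 18 mm high, in the other bay. Origin: centre of its underside
- clamp_left: the left bay's clamp: steel bar 12 mm thick with an orange tab (36 mm wide, top 46 mm over the platform) and in front of it, 90 mm wide, a sprung rubber pad that gives way up to 5.5 mm (at 5 N). Slides along the shaker's x, to the back to close; 6 N moves it, friction holds it. Origin: on the clamp, bottom middle of the pad's face when not pressed in; shaker x = -30 to 40 mm
- tab_left (a point): on the left clamp's tab: middle of its near face (turned to the robot), 32 mm above the platform; push here towards the back
- clamp_right: the right bay's clamp: steel bar 12 mm thick with an orange tab (36 mm wide, top 46 mm over the platform) and in front of it, 90 mm wide, a sprung rubber pad that gives way up to 5.5 mm (at 5 N). Slides along the shaker's x, to the back to close; 6 N moves it, friction holds it. Origin: on the clamp, bottom middle of the pad's face when not pressed in; shaker x = -30 to 40 mm
- tab_right (a point): on the right clamp's tab: middle of its near face (turned to the robot), 32 mm above the platform; push here towards the back
- key_left (a joint): blue key in front of the left bay: a round spring button, 28 mm diameter; 0 = up, 0.006 m = fully down, at about 5 N; pressed straight down
- key_left_top (a point): centre of the top of the blue key in front of the left bay
- key_right (a joint): blue key in front of the right bay: a round spring button, 28 mm diameter; 0 = up, 0.006 m = fully down, at about 5 N; pressed straight down
- key_right_top (a point): centre of the top of the blue key in front of the right bay
- key_start (a joint): green start key, between the blue ones: a round spring button, 28 mm diameter; 0 = up, 0.006 m = fully down, at about 5 N; pressed straight down
- key_start_top (a point): centre of the top of the green start key, between the blue ones
- vial: small amber glass vial, red cap, 22 mm diameter, 45 mm tall, standing loose on the shaker's platform between the two bays; leave it alone. Origin: centre of its underside
- reagent: amber bottle, orange cap, 66 mm diameter, 130 mm tall, standing left of the shaker; leave it alone. Origin: centre of its underside
- tip_box: blue pipette tip box with clear top, 120 x 85 x 72 mm, standing right of the shaker; leave it alone. Origin: centre of its underside
- beaker: glass beaker, 72 mm diameter, 90 mm tall; leave it alone. Origin: centre of its underside
- tube_rack: orange tube rack, 90 x 200 x 92 mm with its tubes; leave it alone. Origin: centre of its underside
- wash_jar: white jar, 60 mm diameter, 80 mm tall; leave it alone. Origin: centre of its underside
Things that resemble listed ones, but are neither listed nor needed, are in the scene too. What is shaped like the covered_plate but pink or turquoise is not meant.

How it is judged (in metres and radians):
On the way, in this order (a step that is already met when the one before it is completed fails the run):
1. the clamp of the lidded plate's bay presses that plate firmly against its stop (sprung pad pressed in over 2.5 mm), square and at rest (((y of covered_plate in the frame of shaker above 0 m and x of covered_front in the frame of clamp_left below -0.0025 m) or (y of covered_plate in the frame of shaker below 0 m and x of covered_front in the frame of clamp_right below -0.0025 m)) and angle between the x axis of covered_plate and the x axis of shaker, either way round below 0.04 rad and linear speed of covered_plate below 0.004 m/s), for 0.2 s.
2. that bay's blue key is pressed all the way (over 4.5 mm) (((y of covered_plate in the frame of shaker above 0 m and value of joint key_left above 0.0045 m and x of covered_front in the frame of clamp_left below -0.0025 m) or (y of covered_plate in the frame of shaker below 0 m and value of joint key_right above 0.0045 m and x of covered_front in the frame of clamp_right below -0.0025 m))), for 0.05 s.
3. the blue key is up again (((y of covered_plate in the frame of shaker above 0 m and value of joint key_left below 0.0015 m) or (y of covered_plate in the frame of shaker below 0 m and value of joint key_right below 0.0015 m))), for 0.05 s.
4. the green start key is pressed all the way (over 4.5 mm) (value of joint key_start above 0.0045 m and ((y of covered_plate in the frame of shaker above 0 m and x of covered_front in the frame of clamp_left below -0.0025 m) or (y of covered_plate in the frame of shaker below 0 m and x of covered_front in the frame of clamp_right below -0.0025 m))), for 0.05 s.
At the end, for the whole second after the job is handed in: the lidded plate lies flat, at rest and square to the shaker (within 0.04 rad) in its bay with that bay's clamp still pressing it (sprung pad pressed in over 2.5 mm); all keys are up; the other clamp is within 4 mm and the open plate within 5 mm of where it started (((y of covered_plate in the frame of shaker above 0 m and x of covered_front in the frame of clamp_left below -0.0025 m and distance of clamp_right from where it was at the start of the episode below 0.004 m) or (y of covered_plate in the frame of shaker below 0 m and x of covered_front in the frame of clamp_right below -0.0025 m and distance of clamp_left from where it was at the start of the episode below 0.004 m)) and angle between the x axis of covered_plate and the x axis of shaker, either way round below 0.04 rad and linear speed of covered_plate below 0.01 m/s and angle between covered_plate's own z axis and vertical below 0.05 rad and value of joint each of key_left, key_right, key_start below 0.0015 m and distance of open_plate from where it was at the start of the episode below 0.005 m); the robot touches nothing.
It fails at once if the other bay's blue key pressed, or two keys together (over 3 mm) (((y of covered_plate in the frame of shaker above 0 m and value of joint key_right above 0.003 m) or (y of covered_plate in the frame of shaker below 0 m and value of joint key_left above 0.003 m)) or value of joint each of key_start, key_left above 0.003 m or value of joint each of key_start, key_right above 0.003 m).
It fails at once if a key pressed (over 3 mm) while the clamp does not hold the lidded plate (its pad pressed in under 1 mm) ((y of covered_plate in the frame of shaker above 0 m and x of covered_front in the frame of clamp_left above -0.001 m and value of joint any of key_left, key_right, key_start above 0.003 m) or (y of covered_plate in the frame of shaker below 0 m and x of covered_front in the frame of clamp_right above -0.001 m and value of joint any of key_left, key_right, key_start above 0.003 m)).
It fails at once if the plate forced: over 40 N from its clamp ((y of covered_plate in the frame of shaker above 0 m and contact force between clamp_left and covered_plate above 40 N) or (y of covered_plate in the frame of shaker below 0 m and contact force between clamp_right and covered_plate above 40 N)).
It fails at once if the open plate moved over 5 mm or the other bay's clamp moved over 4 mm (distance of open_plate from where it was at the start of the episode above 0.005 m or ((y of covered_plate in the frame of shaker above 0 m and distance of clamp_right from where it was at the start of the episode above 0.004 m) or (y of covered_plate in the frame of shaker below 0 m and distance of clamp_left from where it was at the start of the episode above 0.004 m))).
It fails at once if a bystander moved over 15 mm (distance of any of vial, reagent, tip_box, beaker, tube_rack, wash_jar from where it was at the start of the episode above 0.015 m).
It also fails if it takes over 45 s, if anything falls off the work surface, if the arm or the gripper's body presses on something with over 40 N, if the wrist force passes 120 N, or if a joint passes its speed limit or range.

## Working session

There is one attempt and no reset: what is moved stays moved. The work goes in short steps, Python scripts to look and compute and a shell command to move; the robot and the scene stay as the last step left them, time stands still between calls to the robot, and variables do not carry over. Pictures are saved under pics/ and viewed, and the job is handed in when it is done.

```bash
mkdir -p pics
python3 - <<'E'
from plant import observe, eyes, ctrl
import cv2, pickle
for n in ("top","side"):
    c=eyes.capture(n); pickle.dump(c,open(f"{n}0.pkl","wb"))
    cv2.imwrite(f"pics/{n}0.png",c["img"][:,:,::-1])
    print(n,c["fx"],c["fy"],c["cx"],c["cy"],c["xyz"],c["orientation"])
s=observe(); print(s)
print(ctrl.tip_extent)
E
```

```text
top 465.24568399344037 465.24568399344037 320.960902984131 196.1133329773312 [4.42620354e+02 1.29880763e+00 1.41149531e+03] [[-1.66419606e-02 -9.95899440e-01  8.89232837e-02]
 [-9.99861510e-01  1.65831024e-02 -1.40068509e-03]
 [-7.96824164e-05 -8.89342788e-02 -9.96037493e-01]]
side 383.70323418610946 383.70323418610946 315.8275786086608 193.8395858913757 [443.71420005 950.37410007 731.04377512] [[-0.99417783 -0.07633953  0.07604424]
 [-0.10557903  0.54913771 -0.82903609]
 [ 0.02152947 -0.83223798 -0.55400039]]
{'t': 0.1, 'joints': array([69.67059813, 26.83102323, -0.66402771, 91.87374779,  0.34504993,
       61.38578991, -3.22618265]), 'joint_velocities': array([-0.03296746, -0.13821135,  0.08444352, -0.1632295 , -0.0734953 ,
        0.03383971,  0.07348513]), 'effort': array([ 8.27871299e-04, -5.21654534e+01, -1.26756885e-02, -2.44368625e+01,
       -5.68346330e-02,  1.41461179e-02,  4.59506293e-05]), 'tool_pos': array([ 199.2941615 , -618.47191672,  403.84828945]), 'tcp_rot': array([[ 9.51800787e-01,  3.06716312e-01, -6.04137672e-04],
       [ 3.06716876e-01, -9.51799732e-01,  1.42404676e-03],
       [-1.38239704e-04, -1.54070805e-03, -9.99998804e-01]]), 'ft_force': array([ 0.16518159, -0.05849826, -0.34202997]), 'wrist_torque': array([ 0.00957855, -0.02238126, -0.00226045]), 'finger_gap': 91.51896302819812}
190.1
```

View pics/top0.png

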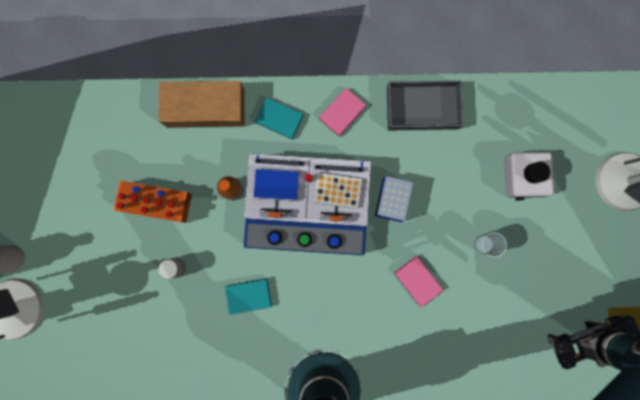

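View pics/side0.png

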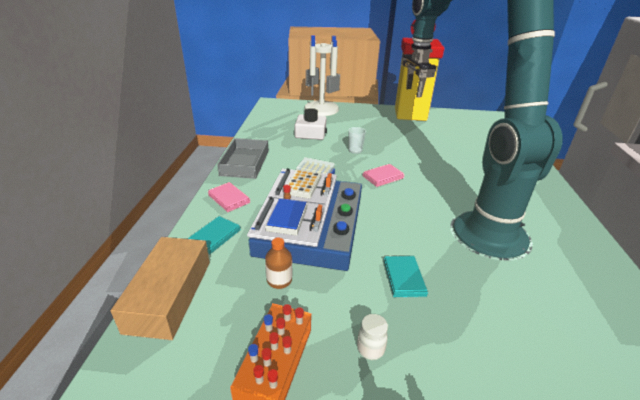

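The top view shows the blue lid at about (276,184), which is the left (+y) bay. Its tab is near (276,212), and the keys are near (275,238), (305,240) and (334,241). Next I'll measure these.

```bash
cat > h.py <<'E'
import numpy as np, cv2, pickle
def ray(c,u,v):
    d=np.array([(u-c["cx"])/c["fx"],(v-c["cy"])/c["fy"],1.0])
    return np.array(c["xyz"]),np.array(c["orientation"])@d
def onz(c,u,v,z):
    o,d=ray(c,u,v); return o+d*(z-o[2])/d[2]
def dep(c,u,v):
    o,d=ray(c,u,v); return o+d*c["depth"][int(round(v)),int(round(u))]
def proj(c,p):
    q=np.array(c["orientation"]).T@(np.array(p)-np.array(c["xyz"]))
    return c["fx"]*q[0]/q[2]+c["cx"],c["fy"]*q[1]/q[2]+c["cy"]
def blobs(c,lo,hi,roi,amin=8):
    hsv=cv2.cvtColor(c["img"],cv2.COLOR_RGB2HSV); m=cv2.inRange(hsv,lo,hi)
    k=np.zeros_like(m);x0,y0,x1,y1=roi;k[y0:y1,x0:x1]=255;m&=k
    n,l,s,ce=cv2.connectedComponentsWithStats(m)
    return [(s[i,4],ce[i],l==i,s[i]) for i in range(1,n) if s[i,4]>=amin]
E
python3 - <<'E'
from h import *
for n,roi in(("top",(235,145,380,260)),("side",(245,155,375,270))):
    c=pickle.load(open(n+"0.pkl","rb"))
    for nm,lo,hi in(("blue",(105,150,90),(130,255,255)),("green",(45,120,50),(80,255,255)),("orange",(4,150,90),(16,255,255)),("dkblue",(100,100,20),(130,255,95))):
        for a,ce,m,s in blobs(c,lo,hi,roi):
            d=c["depth"][m]; p=dep(c,*ce)
            print(n,nm,a,ce.round(1),s[:4],p.round(1), onz(c,*ce,80).round(1))
    x0,y0,x1,y1=roi
    cv2.imwrite(f"pics/{n}0z.png",cv2.resize(c["img"][y0:y1,x0:x1,::-1],None,fx=5,fy=5,interpolation=cv2.INTER_CUBIC))
E
```

```text
top blue 1152 [276. 184.] [255 170  43  29] [594.9 125.3 111.7] [598.6 128.4  80. ]
top blue 404 [308.6 225.5] [246 220 119  33] [478.   36.4  66.6] [477.7  36.   80. ]
top blue 75 [273.8 237.3] [269 233  10  10] [445.8 133.7  99.9] [445.9 135.7  80. ]
top blue 11 [245. 240.] [245 235   1  11] [439.5 220.   67.1] [439.6 217.9  80. ]
top blue 71 [333.9 241.1] [330 237   9   9] [432.4 -34.8  96.8] [432.2 -35.3  80. ]
top green 95 [303.9 239.2] [299 234  11  11] [439.2  49.6  91.7] [439.1  50.1  80. ]
top orange 44 [274.8 214.1] [269 212  12   5] [509.1 126.9 137.6] [512.1 132.6  80. ]
top orange 42 [335.9 217.6] [331 216  12   4] [496.6 -40.3 135.9] [499.  -42.2  80. ]
top dkblue 36 [377.3 207. ] [375 195   5  22] [ 529.9 -166.3   41.6] [ 527.5 -161.6   80. ]
top dkblue 40 [364.3 238.2] [363 227   3  26] [ 438.8 -123.4   65.3] [ 438.9 -122.    80. ]
top dkblue 52 [274.5 236.8] [268 231  13  13] [447.3 131.8 100. ] [447.3 133.8  80. ]
top dkblue 52 [334.2 241. ] [328 235  13  13] [432.7 -35.6  96.8] [432.6 -36.1  80. ]
side blue 45 [348.4 191.7] [345 189   8   7] [434.4 -26.5  95.1] [434.2 -49.6  80. ]
side blue 753 [286.6 213.6] [268 199  37  30] [596.  133.3 114.1] [604.5  88.1  80. ]
side blue 66 [341.3 225.5] [337 222  10   8] [447.6 143.2  96.8] [447.8 121.8  80. ]
side blue 18 [256.4 240.8] [250 240  14   3] [664.6 203.8  70.7] [661.5 214.2  80. ]
side blue 168 [325.  251.6] [299 246  51  13] [483.7 217.2  66.5] [482.9 232.1  80. ]
side green 58 [345.1 207.6] [341 204   9   8] [440.9  60.9  97.5] [440.9  36.3  80. ]
side orange 51 [328.1 180.3] [326 174   5  13] [497.5 -22.6 132.7] [ 502.2 -108.3   80. ]
side orange 26 [286.7 194.7] [285 192   5   6] [611.9  39.4 111.7] [620.5  -7.2  80. ]
side orange 68 [318.3 212.5] [316 205   6  16] [509.7 146.1 135.8] [515.9  70.7  80. ]
side orange 520 [278.3 255.7] [267 238  24  32] [590.4 284.7 101.7] [595.5 261.7  80. ]
```

View pics/top0z.png

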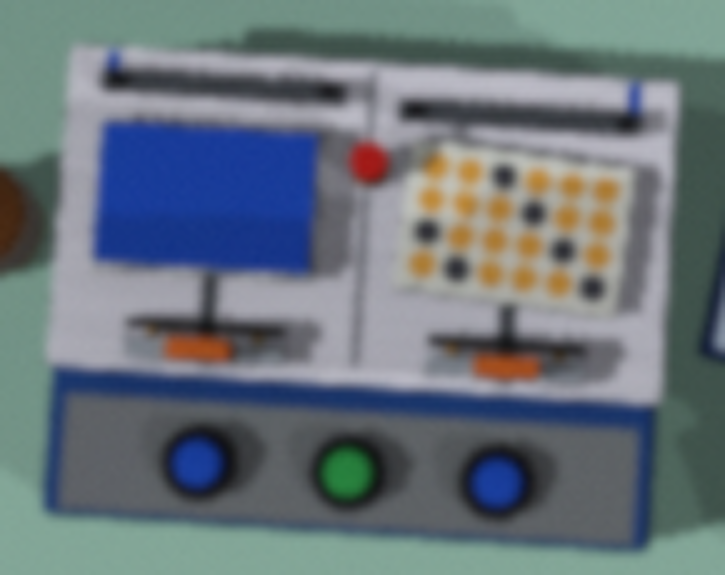

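View pics/side0z.png

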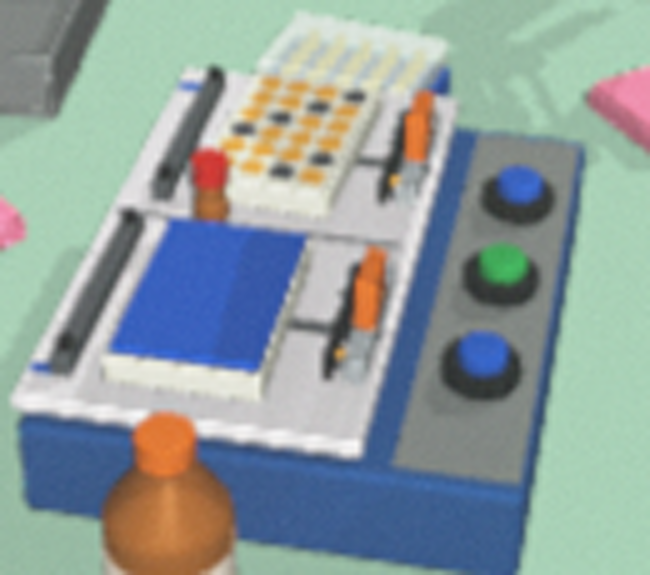

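Run:
```python
from h import *
T=pickle.load(open("top0.pkl","rb"));S=pickle.load(open("side0.pkl","rb"))
def tri(a,b):
    o1,d1=ray(T,*a);o2,d2=ray(S,*b);d1/=np.linalg.norm(d1);d2/=np.linalg.norm(d2)
    A=np.stack([d1,-d2],1);t=np.linalg.lstsq(A,o2-o1,rcond=None)[0]
    p,q=o1+d1*t[0],o2+d2*t[1];return (p+q)/2,np.linalg.norm(p-q)
K={}
for n,a,b in(("left",(274.5,237.1),(341.4,226)),("start",(304.2,239.6),(345.2,208.2)),("right",(334.1,241.1),(348.6,192.2)),("tabL",(274.8,214.3),(318.3,212.5)),("tabR",(335.9,217.8),(328.1,180.3))):
    p,e=tri(a,b);K[n]=p;print(n,p.round(1),e.round(1), onz(T,*a,97).round(1), onz(S,*b,97).round(1))
def depthplane(c,m): 
    v,u=np.nonzero(m);return np.array([dep(c,x,y) for x,y in zip(u,v)])
# platform region depth check + shaker corners of the platform from the top view, zoomed pixels (z=90)
roi=(235,145)
for nm,(u,v) in dict(BL=(70,45),BR=(682,83),FL=(48,366),FR=(662,402)).items():
    print(nm,onz(T,u/5+roi[0]-.4,v/5+roi[1]-.4,90).round(1))
for nm,(u,v),z in (("stopL nearleft",(105,88),103),("stopL nearright",(343,102),103),("lid BL",(105,123),112),("lid BR",(318,135),112),("lid FL",(95,260),112),("lid FR",(312,272),112),("tabL near l",(165,358),136),("tabL near r",(232,361),136),("tabL far l",(165,338),136)):
    print(nm,onz(T,u/5+roi[0]-.4,v/5+roi[1]-.4,z).round(1))
y=K["left"]-K["right"];print("yaw",np.degrees(np.arctan2(-y[0],y[1])),np.linalg.norm(y))
```

```text
left [446.8 133.1  87.3] 0.8 [446.4 132.1  97. ] [447.2 145.4  97. ]
start [439.2  49.   86.9] 2.6 [438.   48.6  97. ] [440.5  63.1  97. ]
right [433.  -35.7  87.4] 1.4 [432.4 -35.4  97. ] [433.8 -20.9  97. ]
tabL [510.2 128.3 122.6] 2.0 [510.5 130.8  97. ] [514.   93.7  97. ]
tabR [497.5 -40.9 121.3] 1.6 [497.8 -41.7  97. ] [500.5 -80.4  97. ]
BL [686.8 205.4  90. ]
BR [ 658.8 -145.9   90. ]
FL [502.4 218.4  90. ]
FR [ 476.2 -129.7   90. ]
stopL nearleft [659.3 183.6 103. ]
stopL nearright [649.   48.4 103. ]
lid BL [637.9 182.4 112. ]
lid BR [629.   62.4 112. ]
lid FL [560.4 188.3 112. ]
lid FR [551.6  66.8 112. ]
tabL near l [503.6 146.7 136. ]
tabL near r [501.4 110.  136. ]
tabL far l [514.6 146.6 136. ]
yaw -4.679577905296371 169.31187480794063
```

```bash
python3 -m crank '[3.5,-2.1,0,0,0,4.5,255, 7,-4.2,0,0,0,9,255, 10.5,-6.3,0,0,0,13.5,255, 14,-8.4,0,0,0,18,255, 17.5,-10.5,0,0,0,22.5,255]' 10
```

```text
t: 0.52
tool_pos: [334.5, -463.4, 404.3]
tcp_rot: [[0.996, -0.085, -0.0], [-0.085, -0.996, 0.001], [-0.0, -0.0, -1.0]]
ft_force: [0.8, 0.5, 0.4]
finger_gap: 60.7
```

```bash
python3 -m crank '[0.8,-4,0,0,0,0,255, 1.6,-8,0,0,0,0,255, 2.4,-12,0,0,0,0,255, 3.2,-16,0,0,0,0,255, 4,-20,0,0,0,0,255]'; python3 -m crank '[0.8,-4,0,0,0,0,255, 1.6,-8,0,0,0,0,255, 2.4,-12,0,0,0,0,255, 3.2,-16,0,0,0,0,255, 4,-20,0,0,0,0,255]'
```

```text
t: 0.93
tool_pos: [389.8, -266.9, 404.5]
tcp_rot: [[0.997, -0.081, -0.0], [-0.081, -0.997, -0.0], [-0.0, 0.0, -1.0]]
ft_force: [1.0, -0.0, 0.0]
finger_gap: 27.4
t: 1.35
tool_pos: [445.7, -70.9, 404.7]
tcp_rot: [[0.997, -0.081, -0.0], [-0.081, -0.997, -0.0], [0.0, 0.0, -1.0]]
ft_force: [1.6, 0.6, -0.7]
finger_gap: 0.5
```

```bash
python3 -m crank '[0.3,-4,0,0,0,0,255, 0.6,-8,0,0,0,0,255, 0.9,-12,0,0,0,0,255, 1.2,-16,0,0,0,0,255, 1.2,-20,0,0,0,0,255]';python3 - <<'E'
from plant import observe
s=observe();print(s['tool_pos'],s['tcp_rot'],s['ft_force'])
E
```

```text
t: 1.77
tool_pos: [474.0, 127.3, 404.6]
tcp_rot: [[0.997, -0.081, 0.0], [-0.081, -0.997, -0.0], [0.0, 0.0, -1.0]]
ft_force: [1.1, -0.1, 0.0]
finger_gap: 0.3
[474.00517863 127.31819116 404.58190969] [[ 9.96690924e-01 -8.12845751e-02  1.40037154e-04]
 [-8.12845613e-02 -9.96690930e-01 -1.01677245e-04]
 [ 1.47838553e-04  8.99579286e-05 -9.99999985e-01]] [ 1.12925392 -0.12906427  0.04163899]
```

```bash
python3 -m crank '[0,-0.35,3,0,0,0,255, 0,-0.35,6,0,0,0,255, 0,-0.35,8.5,0,0,0,255, 0,-0.35,9.8,0,0,0,255, 0,-0.35,9.8,0,0,0,255]';python3 - <<'E'
from plant import observe,eyes
from h import *
s=observe();print(s['tool_pos'],s['ft_force'])
for n,roi in(("top",(235,145,380,260)),("side",(245,155,375,270))):
    c=eyes.capture(n);pickle.dump(c,open(n+"1.pkl","wb"));x0,y0,x1,y1=roi
    cv2.imwrite(f"pics/{n}1z.png",cv2.resize(c["img"][y0:y1,x0:x1,::-1],None,fx=5,fy=5,interpolation=cv2.INTER_CUBIC))
E
```

```text
t: 2.18
tool_pos: [472.9, 128.6, 303.5]
tcp_rot: [[0.997, -0.08, -0.007], [-0.08, -0.997, -0.001], [-0.007, 0.002, -1.0]]
ft_force: [-0.7, 0.2, 0.7]
finger_gap: 0.6
[472.92657157 128.6292723  303.52840979] [-0.69781214  0.15580725  0.73274102]
```

View pics/top1z.png

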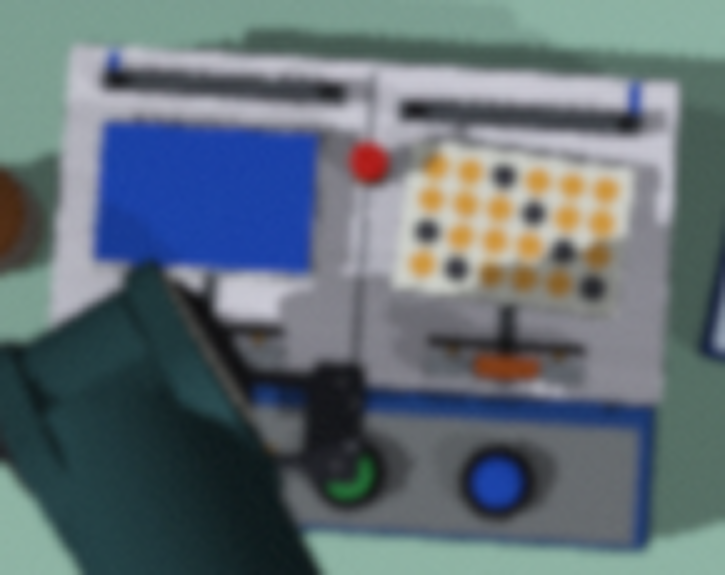

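View pics/side1z.png

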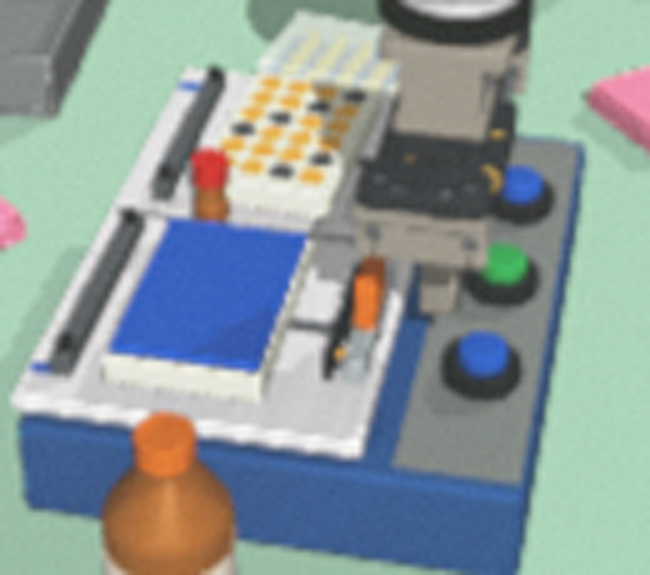

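The closed finger is just in front of the left orange tab (side zoom: finger (437,300), tab (366,300)) and clear of everything else. I'll advance with force checks.

```bash
python3 -m crank '[0.3,-0.2,0,0,0,0,255, 0.6,-0.2,0,0,0,0,255, 0.9,-0.2,0,0,0,0,255, 1.2,-0.2,0,0,0,0,255, 1.2,-0.2,0,0,0,0,255]'; python3 -m crank '[0.2,0,0,0,0,0,255, 0.4,0,0,0,0,0,255, 0.6,0,0,0,0,0,255, 0.8,0,0,0,0,0,255, 0.8,0,0,0,0,0,255]'
```

```text
t: 2.7
tool_pos: [487.2, 129.8, 307.3]
tcp_rot: [[0.997, -0.082, 0.002], [-0.082, -0.997, 0.0], [0.002, -0.0, -1.0]]
ft_force: [0.5, 0.8, -0.1]
finger_gap: 0.6
t: 3.12
tool_pos: [494.4, 129.4, 306.6]
tcp_rot: [[0.997, -0.081, -0.001], [-0.081, -0.997, -0.0], [-0.001, 0.0, -1.0]]
ft_force: [-0.7, 0.1, -0.1]
finger_gap: 1.0
```

```bash
python3 -m crank '[0.2,0,0,0,0,0,255, 0.4,0,0,0,0,0,255, 0.6,0,0,0,0,0,255, 0.8,0,0,0,0,0,255, 1.0,0,0,0,0,0,255]'; python3 -m crank '[0.2,0,0,0,0,0,255, 0.4,0,0,0,0,0,255, 0.6,0,0,0,0,0,255, 0.8,0,0,0,0,0,255, 0.8,0,0,0,0,0,255]'
```

```text
t: 3.53
tool_pos: [503.1, 128.9, 306.4]
tcp_rot: [[0.997, -0.08, -0.004], [-0.08, -0.997, -0.001], [-0.004, 0.001, -1.0]]
ft_force: [-5.7, 1.2, 4.6]
finger_gap: 0.7
t: 3.95
tool_pos: [511.4, 128.2, 306.4]
tcp_rot: [[0.997, -0.081, -0.003], [-0.081, -0.997, -0.001], [-0.003, 0.001, -1.0]]
ft_force: [-5.4, 0.6, 3.9]
finger_gap: 0.8
```

Run:
```python
from plant import observe,eyes
from h import *
s=observe();print(s['tool_pos'],s['ft_force'])
for n,roi in(("side",(245,155,375,270)),):
    c=eyes.capture(n);pickle.dump(c,open(n+"2.pkl","wb"));x0,y0,x1,y1=roi
    cv2.imwrite(f"pics/{n}2z.png",cv2.resize(c["img"][y0:y1,x0:x1,::-1],None,fx=5,fy=5,interpolation=cv2.INTER_CUBIC))
```

```text
[511.38512819 128.16316907 306.39923096] [-5.42300789  0.58213704  3.89589185]
```

View pics/side2z.png

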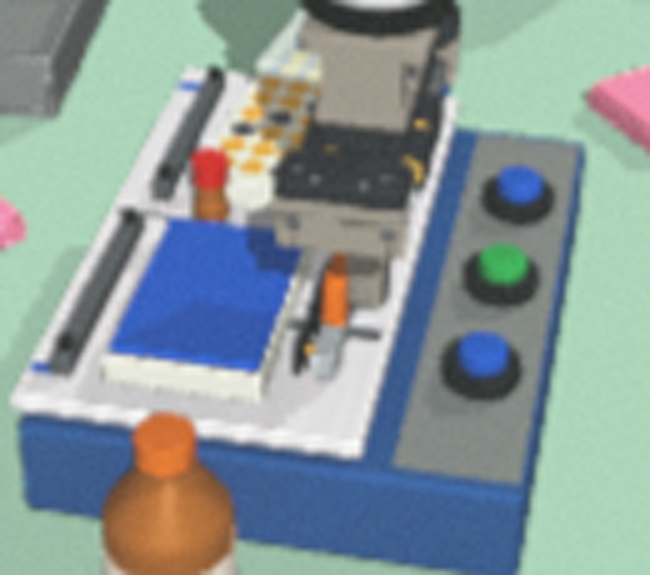

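The clamp is sliding with the finger at about 5.5 N, and there is nothing else near it. I'll keep pushing.

```bash
python3 -m crank '[0.2,0,0,0,0,0,255, 0.4,0,0,0,0,0,255, 0.6,0,0,0,0,0,255, 0.8,0,0,0,0,0,255, 0.8,0,0,0,0,0,255]'; python3 -m crank '[0.15,0,0,0,0,0,255, 0.3,0,0,0,0,0,255, 0.45,0,0,0,0,0,255, 0.6,0,0,0,0,0,255, 0.6,0,0,0,0,0,255]'
```

```text
t: 4.42
tool_pos: [519.4, 127.5, 306.4]
tcp_rot: [[0.997, -0.081, -0.003], [-0.081, -0.997, -0.001], [-0.003, 0.001, -1.0]]
ft_force: [-5.5, -0.6, 4.0]
finger_gap: 0.7
t: 4.83
tool_pos: [525.2, 127.1, 306.4]
tcp_rot: [[0.997, -0.08, -0.004], [-0.08, -0.997, -0.001], [-0.004, 0.001, -1.0]]
ft_force: [-5.6, -0.1, 3.7]
finger_gap: 0.2
```

```bash
python3 -m crank '[0.1,0,0,0,0,0,255, 0.2,0,0,0,0,0,255, 0.3,0,0,0,0,0,255, 0.4,0,0,0,0,0,255, 0.4,0,0,0,0,0,255]';python3 - <<'E'
from plant import observe,eyes
from h import *
s=observe();print(s['tool_pos'],s['ft_force'])
for n,roi in(("side",(245,155,375,270)),):
    c=eyes.capture(n);pickle.dump(c,open(n+"3.pkl","wb"));x0,y0,x1,y1=roi
    cv2.imwrite(f"pics/{n}3z.png",cv2.resize(c["img"][y0:y1,x0:x1,::-1],None,fx=5,fy=5,interpolation=cv2.INTER_CUBIC))
E
```

```text
t: 5.25
tool_pos: [529.1, 126.7, 306.4]
tcp_rot: [[0.997, -0.08, -0.004], [-0.08, -0.997, -0.001], [-0.004, 0.001, -1.0]]
ft_force: [-5.8, 0.1, 4.1]
finger_gap: 0.4
[529.0867117  126.73993149 306.39996939] [-5.78065024  0.05400866  4.06039842]
```

View pics/side3z.png

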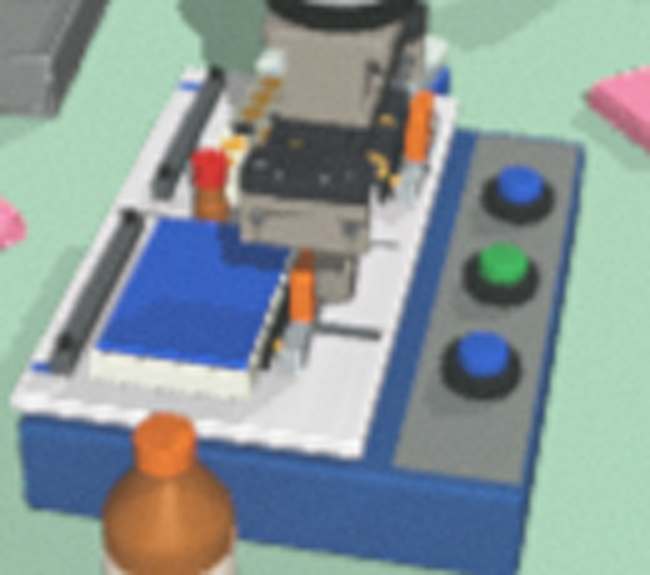

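The clamp has reached the plate and is carrying it back (plate corner moved from (105,370) to (92,365)). I'll go on in finer steps.

```bash
python3 -m crank '[0.1,0,0,0,0,0,255, 0.2,0,0,0,0,0,255, 0.3,0,0,0,0,0,255, 0.4,0,0,0,0,0,255, 0.4,0,0,0,0,0,255]'; python3 -m crank '[0.1,0,0,0,0,0,255, 0.2,0,0,0,0,0,255, 0.3,0,0,0,0,0,255, 0.3,0,0,0,0,0,255, 0.3,0,0,0,0,0,255]'
```

```text
t: 5.72
tool_pos: [533.1, 126.4, 306.4]
tcp_rot: [[0.997, -0.08, -0.004], [-0.08, -0.997, -0.001], [-0.004, 0.001, -1.0]]
ft_force: [-6.3, -0.5, 5.3]
finger_gap: 0.1
t: 6.13
tool_pos: [536.0, 126.2, 306.4]
tcp_rot: [[0.997, -0.08, -0.004], [-0.08, -0.997, -0.001], [-0.004, 0.001, -1.0]]
ft_force: [-5.9, 0.8, 4.3]
finger_gap: 0.2
```

```bash
python3 -m crank '[0.1,0,0,0,0,0,255, 0.2,0,0,0,0,0,255, 0.3,0,0,0,0,0,255, 0.3,0,0,0,0,0,255, 0.3,0,0,0,0,0,255]';python3 - <<'E'
from plant import observe,eyes
from h import *
s=observe();print(s['tool_pos'],s['ft_force'])
for n,roi in(("side",(245,155,375,270)),("top",(235,145,380,260))):
    c=eyes.capture(n);pickle.dump(c,open(n+"4.pkl","wb"));x0,y0,x1,y1=roi
    cv2.imwrite(f"pics/{n}4z.png",cv2.resize(c["img"][y0:y1,x0:x1,::-1],None,fx=5,fy=5,interpolation=cv2.INTER_CUBIC))
E
```

```text
t: 6.55
tool_pos: [539.0, 125.9, 306.4]
tcp_rot: [[0.997, -0.08, -0.004], [-0.08, -0.997, -0.001], [-0.004, 0.001, -1.0]]
ft_force: [-6.7, -0.6, 4.3]
finger_gap: 0.8
[539.03584381 125.90416617 306.39707347] [-6.73029889 -0.6464091   4.27350214]
```

View pics/side4z.png

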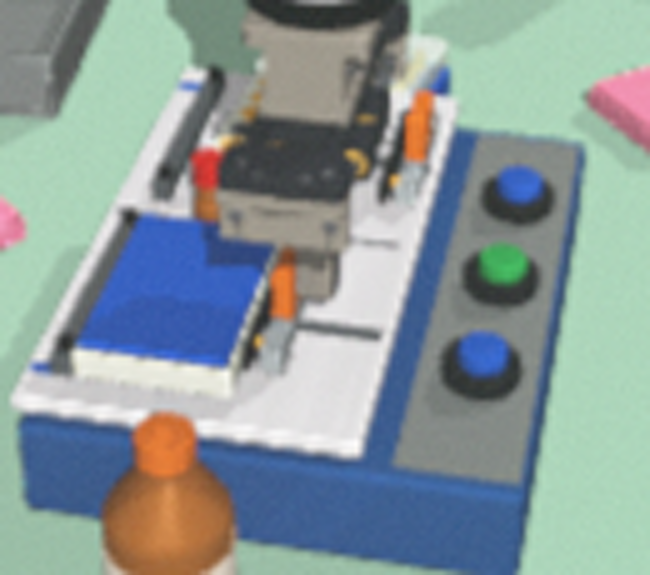

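View pics/top4z.png

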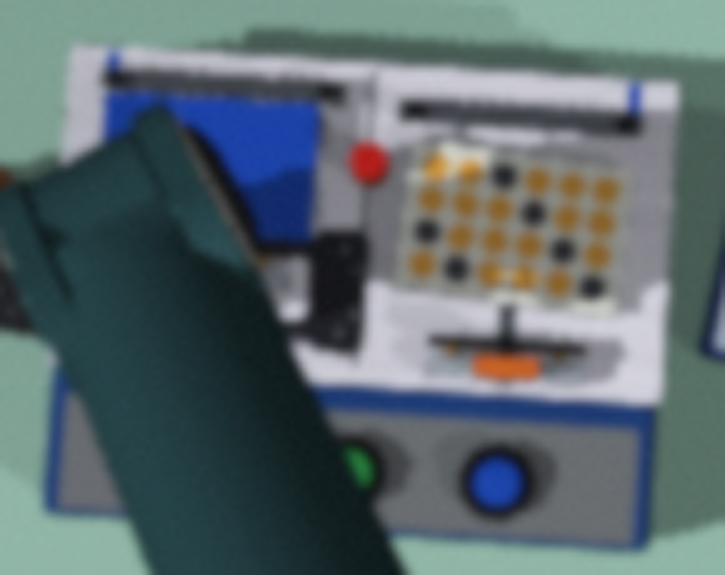

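The plate is almost at the stop bar, so I'm watching for the force to rise.

```bash
python3 -m crank '[0.05,0,0,0,0,0,255, 0.1,0,0,0,0,0,255, 0.15,0,0,0,0,0,255, 0.15,0,0,0,0,0,255, 0.15,0,0,0,0,0,255]';  python3 -m crank '[0.05,0,0,0,0,0,255, 0.1,0,0,0,0,0,255, 0.15,0,0,0,0,0,255, 0.15,0,0,0,0,0,255, 0.15,0,0,0,0,0,255]'
```

```text
t: 7.07
tool_pos: [540.3, 125.8, 306.4]
tcp_rot: [[0.997, -0.08, -0.004], [-0.08, -0.997, -0.001], [-0.004, 0.001, -1.0]]
ft_force: [-6.0, 1.1, 4.8]
finger_gap: 0.5
t: 7.48
tool_pos: [541.6, 125.8, 306.4]
tcp_rot: [[0.997, -0.08, -0.005], [-0.08, -0.997, -0.001], [-0.005, 0.001, -1.0]]
ft_force: [-7.9, -0.3, 5.8]
finger_gap: 0.4
```

```bash
python3 -m crank '[0.05,0,0,0,0,0,255, 0.1,0,0,0,0,0,255, 0.1,0,0,0,0,0,255, 0.1,0,0,0,0,0,255, 0.1,0,0,0,0,0,255]'
python3 - <<'E'
from plant import observe
print(observe()['tool_pos'],observe()['ft_force'])
E
python3 -m crank '[0.05,0,0,0,0,0,255, 0.1,0,0,0,0,0,255, 0.1,0,0,0,0,0,255, 0.1,0,0,0,0,0,255, 0.1,0,0,0,0,0,255]'
```

```text
t: 7.9
tool_pos: [542.4, 125.7, 306.4]
tcp_rot: [[0.997, -0.08, -0.006], [-0.08, -0.997, -0.001], [-0.005, 0.002, -1.0]]
ft_force: [-8.0, -0.2, 6.0]
finger_gap: 0.4
[542.44758346 125.73456524 306.39142508] [-7.9635017  -0.245256    5.97928599]
t: 8.32
tool_pos: [543.3, 125.7, 306.4]
tcp_rot: [[0.997, -0.08, -0.006], [-0.08, -0.997, -0.001], [-0.006, 0.002, -1.0]]
ft_force: [-9.7, 0.0, 7.1]
finger_gap: 0.6
```

```bash
python3 -m crank '[0.05,0,0,0,0,0,255, 0.05,0,0,0,0,0,255, 0.05,0,0,0,0,0,255, 0.05,0,0,0,0,0,255, 0.05,0,0,0,0,0,255]'
python3 -m crank '[0.05,0,0,0,0,0,255, 0.05,0,0,0,0,0,255, 0.05,0,0,0,0,0,255, 0.05,0,0,0,0,0,255, 0.05,0,0,0,0,0,255]'
```

```text
t: 8.73
tool_pos: [543.7, 125.7, 306.4]
tcp_rot: [[0.997, -0.08, -0.006], [-0.08, -0.997, -0.001], [-0.006, 0.002, -1.0]]
ft_force: [-8.9, -0.1, 7.0]
finger_gap: 0.4
t: 9.15
tool_pos: [544.1, 125.7, 306.4]
tcp_rot: [[0.997, -0.08, -0.007], [-0.08, -0.997, -0.001], [-0.006, 0.002, -1.0]]
ft_force: [-9.4, -0.0, 7.8]
finger_gap: 0.5
```

```bash
python3 -m crank '[0.05,0,0,0,0,0,255, 0.05,0,0,0,0,0,255, 0.05,0,0,0,0,0,255, 0.05,0,0,0,0,0,255, 0.05,0,0,0,0,0,255]'
python3 -m crank '[0.05,0,0,0,0,0,255, 0.05,0,0,0,0,0,255, 0.05,0,0,0,0,0,255, 0.05,0,0,0,0,0,255, 0.05,0,0,0,0,0,255]'
```

```text
t: 9.57
tool_pos: [544.6, 125.6, 306.4]
tcp_rot: [[0.997, -0.08, -0.007], [-0.08, -0.997, -0.001], [-0.007, 0.002, -1.0]]
ft_force: [-10.3, 0.3, 7.4]
finger_gap: 0.3
t: 9.98
tool_pos: [544.9, 125.6, 306.4]
tcp_rot: [[0.997, -0.08, -0.007], [-0.08, -0.997, -0.001], [-0.007, 0.002, -1.0]]
ft_force: [-9.7, -0.4, 8.8]
finger_gap: 0.8
```

```bash
python3 -m crank '[0.05,0,0,0,0,0,255, 0.05,0,0,0,0,0,255, 0.05,0,0,0,0,0,255, 0.05,0,0,0,0,0,255, 0.05,0,0,0,0,0,255]'
python3 -m crank '[-0.2,0,0,0,0,0,255, -0.4,0,0,0,0,0,255, -0.8,0,0,0,0,0,255, -1.2,0,0,0,0,0,255, -1.6,0,0,0,0,0,255]'
python3 -m crank '[-0.5,0,-3,0,0,0,255, -1,0,-6,0,0,0,255, -4,0,-9,0,0,0,255, -7.5,0,-9,0,0,0,255, -11,0,-9,0,0,0,255]'
python3 -m crank '[0,-4,0,0,0,0,255, 0,-8,0,0,0,0,255, 0,-12,0,0,0,0,255, 0,-16,0,0,0,0,255, 0,-18,0,0,0,0,255]'
python3 - <<'E'
from plant import observe,eyes
from h import *
s=observe();print(s['tool_pos'],s['ft_force'])
for n,roi in(("side",(245,155,375,270)),("top",(235,145,380,260))):
    c=eyes.capture(n);pickle.dump(c,open(n+"5.pkl","wb"));x0,y0,x1,y1=roi
    cv2.imwrite(f"pics/{n}5z.png",cv2.resize(c["img"][y0:y1,x0:x1,::-1],None,fx=5,fy=5,interpolation=cv2.INTER_CUBIC))
E
```

```text
t: 10.4
tool_pos: [545.3, 125.6, 306.4]
tcp_rot: [[0.997, -0.08, -0.007], [-0.08, -0.997, -0.002], [-0.007, 0.002, -1.0]]
ft_force: [-11.7, -0.1, 8.7]
finger_gap: 0.3
t: 10.82
tool_pos: [531.6, 126.3, 306.7]
tcp_rot: [[0.997, -0.081, 0.001], [-0.081, -0.997, 0.0], [0.001, -0.0, -1.0]]
ft_force: [-0.6, 0.5, -0.0]
finger_gap: 0.4
t: 11.23
tool_pos: [421.3, 135.6, 398.2]
tcp_rot: [[0.997, -0.082, 0.004], [-0.082, -0.997, 0.001], [0.004, -0.001, -1.0]]
ft_force: [-0.5, 0.5, 0.1]
finger_gap: 1.0
t: 11.65
tool_pos: [435.7, 319.0, 397.2]
tcp_rot: [[0.997, -0.077, 0.001], [-0.077, -0.997, 0.003], [0.001, -0.003, -1.0]]
ft_force: [-0.3, 0.9, -0.1]
finger_gap: 0.6
[435.65484722 319.04838716 397.18843618] [-0.31753844  0.8550162  -0.06812291]
```

View pics/side5z.png

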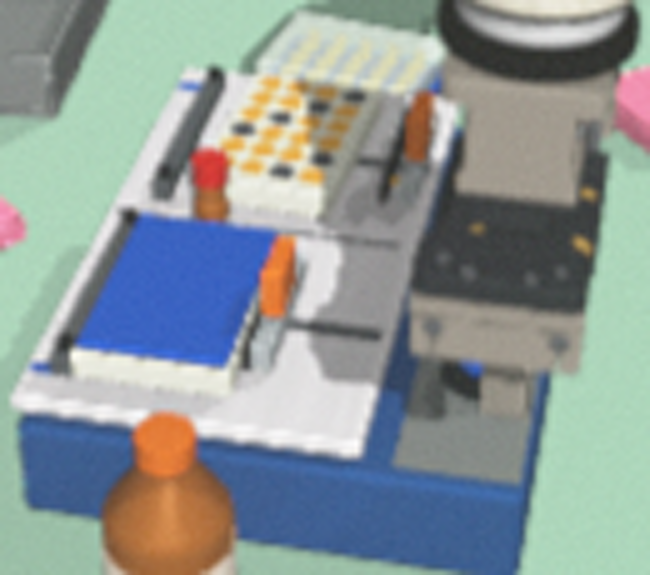

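View pics/top5z.png

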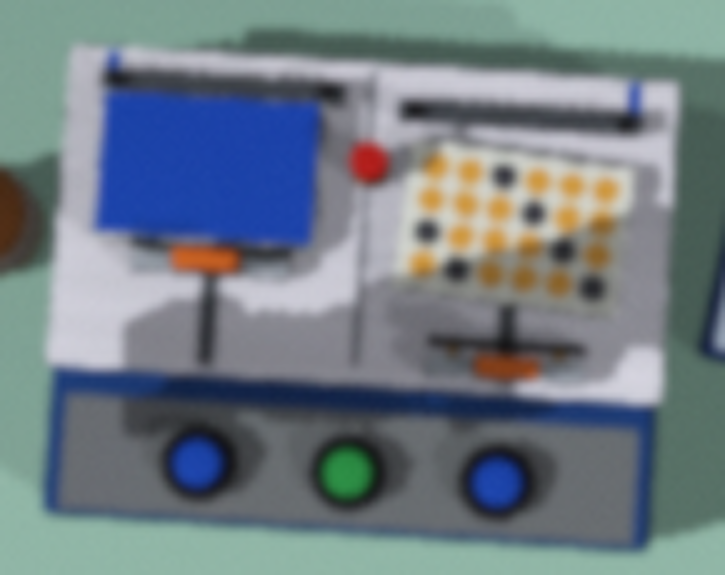

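The plate now lies against the left stop bar, with the clamp on its near face. I'll check the squareness and work out the shift to the left key.

Run:
```python
from h import *
c=pickle.load(open("top5.pkl","rb"))
b=[x for x in blobs(c,(105,150,90),(130,255,255),(235,155,380,205),200)][0]
m=b[2].astype(np.uint8);cs,_=cv2.findContours(m,0,1);r=cv2.minAreaRect(cs[0]);print(r)
pts=np.array([onz(c,u,v,112)[:2] for u,v in cv2.boxPoints(r)]);print(pts.round(1))
e=[pts[(i+1)%4]-pts[i] for i in range(4)];print([ (np.degrees(np.arctan2(v[1],v[0]))%90).round(2) for v in e],"shaker",90-4.68)
# far/near edge line fits
for side in("far","near"):
    P=[]
    for u in range(260,295):
        v=np.nonzero(m[:,u])[0]
        if len(v): P.append(onz(c,u,v[0] if side=="far" else v[-1],112)[:2])
    P=np.array(P);k=np.polyfit(P[:,1],P[:,0],1)[0];print(side,np.degrees(np.arctan(-k)))
o=np.array([435.65,319.05]);p=np.array([435.7,319.0])
for n,k in(("left",(446.6,132.6)),("start",(438.8,48.8))):
    d=np.array(k)-p;h=np.radians(-4.65);print(n,d@[np.cos(h),np.sin(h)],d@[np.sin(h),-np.cos(h)])
```

```text
((276.44671630859375, 177.74618530273438), (42.178253173828125, 28.356325149536133), 4.085616588592529)
[[577.9 186. ]
 [658.  180. ]
 [647.5  61.4]
 [567.4  68. ]]
[np.float64(85.71), np.float64(84.92), np.float64(85.25), np.float64(84.94)] shaker 85.32
far -5.078009786336221
near -5.1846090463329615
left 25.975337288188996 184.90281731970668
start 24.994571921149436 269.05932686766033
```

```bash
python3 -m crank '[1.5,4,0,0,0,0,255, 2.6,8,0,0,0,0,255, 2.6,12,0,0,0,0,255, 2.6,16,0,0,0,0,255, 2.6,18.5,0,0,0,0,255]'
python3 -m crank '[0,0,2.5,0,0,0,255, 0,0,5,0,0,0,255, 0,0,7.5,0,0,0,255, 0,0,9,0,0,0,255, 0,0,9,0,0,0,255]'
python3 - <<'E'
from plant import observe,eyes
from h import *
s=observe();print(s['tool_pos'],s['ft_force'])
for n,roi in(("side",(285,175,375,250)),):
    c=eyes.capture(n);x0,y0,x1,y1=roi
    cv2.imwrite(f"pics/{n}6z.png",cv2.resize(c["img"][y0:y1,x0:x1,::-1],None,fx=7,fy=7,interpolation=cv2.INTER_CUBIC))
E
```

```text
t: 12.17
tool_pos: [446.8, 123.0, 396.2]
tcp_rot: [[0.996, -0.086, -0.001], [-0.086, -0.996, -0.003], [-0.001, 0.003, -1.0]]
ft_force: [0.2, -0.9, 0.2]
finger_gap: 0.5
t: 12.58
tool_pos: [446.1, 126.3, 304.0]
tcp_rot: [[0.997, -0.083, -0.006], [-0.083, -0.997, -0.002], [-0.006, 0.003, -1.0]]
ft_force: [-0.1, -0.3, 0.2]
finger_gap: 0.5
[446.12000085 126.28946339 304.01945368] [-0.1428108  -0.25916722  0.1805912 ]
```

View pics/side6z.png

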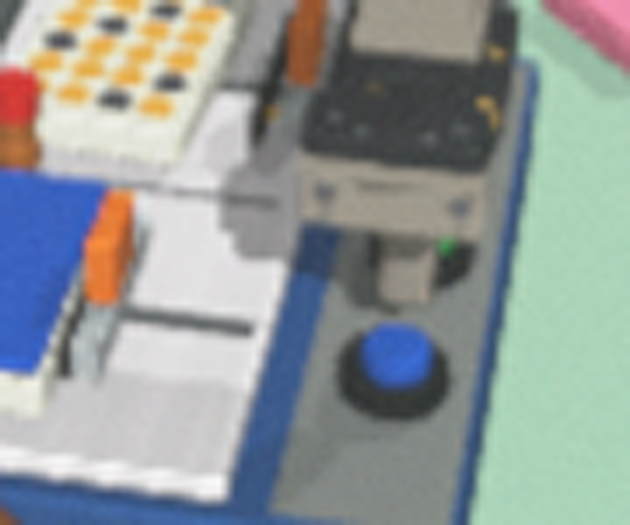

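Run:
```python
from h import *
c=pickle.load(open("side5.pkl","rb"))
for p in((446.1,126.3,114),(446.6,132.6,92),(446.6,132.6,85),(446.6,144,97)):
    u,v=proj(c,p);print(p,(u-285)*7,(v-175)*7)
for f in("top5","side5"):
    c=pickle.load(open(f+".pkl","rb"))
    for lo,hi in(((105,150,90),(130,255,255)),((45,120,50),(80,255,255))):
        for b in blobs(c,lo,hi,(262,185,360,250),30):print(f,b[0],b[1].round(1),b[3][:4])
```

```text
(446.1, 126.3, 114) 402.7168125003924 291.20457935538747
(446.6, 132.6, 92) 397.19188647456997 346.66885564879993
(446.6, 132.6, 85) 396.12224177307644 360.9671244908137
(446.6, 144, 97) 396.4793630859177 354.7695675271789
top5 269 [280.  188.4] [262 185  36   9]
top5 50 [350.9 227.5] [341 226  19   4]
top5 81 [273.7 237.4] [269 233  10  10]
top5 81 [333.7 241.3] [329 237  10  10]
top5 100 [304. 239.] [299 234  11  11]
side5 759 [280.3 212.7] [262 198  37  30]
side5 31 [306.1 247.9] [298 246  18   4]
```

The finger's predicted pixel matches the picture and sits about 6 mm right of the left key's centre. I'll shift over it and go down gently.

```bash
python3 -m crank '[0,-0.65,0.2,0,0,0,255, 0,-0.65,0.5,0,0,0,255, 0,-0.65,0.8,0,0,0,255, 0,-0.65,1.1,0,0,0,255, 0,-0.65,1.1,0,0,0,255]'
python3 -m crank '[0,0,0.1,0,0,0,255, 0,0,0.2,0,0,0,255, 0,0,0.3,0,0,0,255, 0,0,0.4,0,0,0,255, 0,0,0.4,0,0,0,255]'
```

```text
t: 13.05
tool_pos: [448.0, 134.6, 295.5]
tcp_rot: [[0.997, -0.081, -0.0], [-0.081, -0.997, -0.0], [-0.0, 0.0, -1.0]]
ft_force: [-0.6, 0.3, -0.4]
finger_gap: -0.0
t: 13.47
tool_pos: [448.1, 134.6, 291.5]
tcp_rot: [[0.997, -0.081, -0.0], [-0.081, -0.997, -0.0], [-0.0, 0.0, -1.0]]
ft_force: [0.2, 0.2, 0.6]
finger_gap: 0.3
```

```bash
python3 -m crank '[-0.1,0.15,0.1,0,0,0,255, -0.1,0.15,0.2,0,0,0,255, -0.1,0.15,0.3,0,0,0,255, -0.1,0.15,0.4,0,0,0,255, -0.1,0.15,0.4,0,0,0,255]'
python3 -m crank '[0,0,0.1,0,0,0,255, 0,0,0.2,0,0,0,255, 0,0,0.3,0,0,0,255, 0,0,0.3,0,0,0,255, 0,0,0.3,0,0,0,255]'
```

```text
t: 13.88
tool_pos: [446.9, 133.2, 287.5]
tcp_rot: [[0.997, -0.081, -0.0], [-0.081, -0.997, -0.0], [-0.0, 0.0, -1.0]]
ft_force: [-0.3, -0.1, -0.0]
finger_gap: 0.8
t: 14.3
tool_pos: [447.0, 133.2, 284.6]
tcp_rot: [[0.997, -0.081, -0.0], [-0.081, -0.997, -0.0], [-0.0, 0.0, -1.0]]
ft_force: [0.2, -0.0, 0.1]
finger_gap: 0.3
```

```bash
python3 -m crank '[0,0,0.1,0,0,0,255, 0,0,0.2,0,0,0,255, 0,0,0.3,0,0,0,255, 0,0,0.3,0,0,0,255, 0,0,0.3,0,0,0,255]'
python3 -m crank '[0,0,0.1,0,0,0,255, 0,0,0.2,0,0,0,255, 0,0,0.2,0,0,0,255, 0,0,0.2,0,0,0,255, 0,0,0.2,0,0,0,255]'
```

```text
t: 14.72
tool_pos: [447.1, 133.3, 281.7]
tcp_rot: [[0.997, -0.081, 0.0], [-0.081, -0.997, -0.0], [0.0, -0.0, -1.0]]
ft_force: [-1.0, 0.3, 2.9]
finger_gap: -0.1
t: 15.13
tool_pos: [447.1, 133.3, 279.7]
tcp_rot: [[0.997, -0.081, 0.0], [-0.081, -0.997, 0.0], [0.0, -0.0, -1.0]]
ft_force: [0.2, 0.4, 3.9]
finger_gap: 0.3
```

```bash
python3 -m crank '[0,0,0.1,0,0,0,255, 0,0,0.15,0,0,0,255, 0,0,0.15,0,0,0,255, 0,0,0.15,0,0,0,255, 0,0,0.15,0,0,0,255]'
python3 -m crank '[0,0,0.1,0,0,0,255, 0,0,0.1,0,0,0,255, 0,0,0.1,0,0,0,255, 0,0,0.1,0,0,0,255, 0,0,0.1,0,0,0,255]'
```

```text
t: 15.55
tool_pos: [447.1, 133.3, 278.2]
tcp_rot: [[0.997, -0.081, 0.0], [-0.081, -0.997, 0.0], [0.0, -0.0, -1.0]]
ft_force: [-0.3, 0.6, 4.2]
finger_gap: 0.4
t: 15.97
tool_pos: [447.1, 133.4, 277.9]
tcp_rot: [[0.997, -0.081, 0.0], [-0.081, -0.997, -0.0], [0.0, 0.0, -1.0]]
ft_force: [-1.6, -0.9, 11.3]
finger_gap: 0.6
```

The key bottomed out (force jumped from 4.2 to 11.3 N at TCP z 277.9). Next I'll lift off and move to the green key.

```bash
python3 -m crank '[0,0,-0.5,0,0,0,255, 0,0,-1.5,0,0,0,255, 0,0,-2.5,0,0,0,255, 0,0,-3.5,0,0,0,255, 0,0,-3.5,0,0,0,255]'
python3 -m crank '[0,2.5,0,0,0,0,255, 0,5,0,0,0,0,255, -0.1,7.5,0,0,0,0,255, -0.1,8.4,0,0,0,0,255, -0.1,8.4,0,0,0,0,255]'
python3 -m crank '[0,0,0.8,0,0,0,255, 0,0,1.6,0,0,0,255, 0,0,2.2,0,0,0,255, 0,0,2.6,0,0,0,255, 0,0,2.6,0,0,0,255]'
python3 - <<'E'
from plant import observe,eyes
from h import *
s=observe();print(s['tool_pos'],s['ft_force'])
for n,roi in(("side",(285,175,375,250)),):
    c=eyes.capture(n);x0,y0,x1,y1=roi
    cv2.imwrite(f"pics/{n}7z.png",cv2.resize(c["img"][y0:y1,x0:x1,::-1],None,fx=7,fy=7,interpolation=cv2.INTER_CUBIC))
E
```

```text
t: 16.38
tool_pos: [447.5, 133.5, 314.1]
tcp_rot: [[0.997, -0.081, 0.003], [-0.081, -0.997, 0.001], [0.003, -0.001, -1.0]]
ft_force: [1.4, 0.3, 0.1]
finger_gap: 0.6
t: 16.8
tool_pos: [439.0, 47.6, 312.1]
tcp_rot: [[0.996, -0.085, -0.001], [-0.085, -0.996, -0.001], [-0.0, 0.001, -1.0]]
ft_force: [-0.0, -0.1, -0.8]
finger_gap: 0.4
t: 17.22
tool_pos: [438.8, 50.4, 284.9]
tcp_rot: [[0.997, -0.079, -0.003], [-0.079, -0.997, 0.0], [-0.003, -0.0, -1.0]]
ft_force: [-0.8, -0.0, 0.2]
finger_gap: 0.2
[438.7838819   50.41049352 284.85552325] [-0.84232587 -0.01462333  0.21385541]
```

View pics/side7z.png

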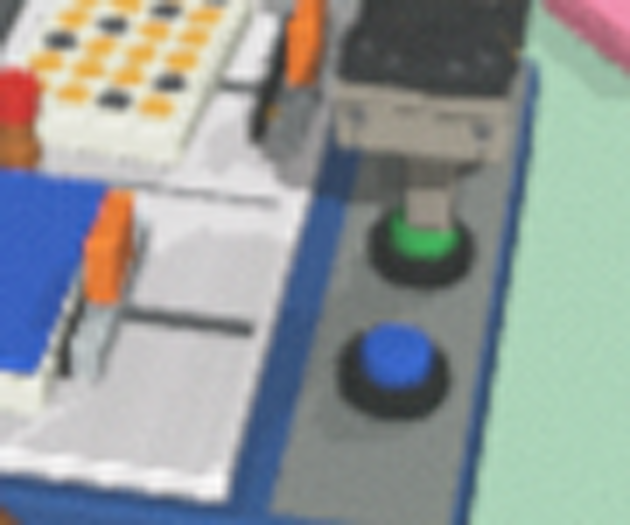

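The blue key is up again (398,357), and the finger is just above the green key (428,225). Time to press it.

```bash
python3 -m crank '[0,0,0.1,0,0,0,255, 0,0,0.2,0,0,0,255, 0,0,0.3,0,0,0,255, 0,0,0.4,0,0,0,255, 0,0,0.4,0,0,0,255]'
python3 -m crank '[0,0,0.1,0,0,0,255, 0,0,0.2,0,0,0,255, 0,0,0.2,0,0,0,255, 0,0,0.2,0,0,0,255, 0,0,0.2,0,0,0,255]'
```

```text
t: 17.68
tool_pos: [439.3, 49.8, 282.3]
tcp_rot: [[0.997, -0.081, 0.001], [-0.081, -0.997, 0.0], [0.001, -0.0, -1.0]]
ft_force: [-0.5, 0.3, 2.0]
finger_gap: 0.4
t: 18.1
tool_pos: [439.3, 49.8, 280.3]
tcp_rot: [[0.997, -0.081, 0.001], [-0.081, -0.997, 0.0], [0.0, -0.0, -1.0]]
ft_force: [0.7, 2.8, 4.2]
finger_gap: 0.4
```

```bash
python3 -m crank '[0,0,0.1,0,0,0,255, 0,0,0.2,0,0,0,255, 0,0,0.2,0,0,0,255, 0,0,0.2,0,0,0,255, 0,0,0.2,0,0,0,255]'
python3 -m crank '[0,0,0.05,0,0,0,255, 0,0,0.1,0,0,0,255, 0,0,0.1,0,0,0,255, 0,0,0.1,0,0,0,255, 0,0,0.1,0,0,0,255]'
```

```text
t: 18.52
tool_pos: [439.3, 49.7, 278.3]
tcp_rot: [[0.997, -0.081, 0.0], [-0.081, -0.997, 0.0], [0.0, -0.0, -1.0]]
ft_force: [-0.2, 2.0, 4.1]
finger_gap: 0.3
t: 18.93
tool_pos: [439.4, 49.8, 277.9]
tcp_rot: [[0.997, -0.081, 0.001], [-0.081, -0.997, -0.0], [0.001, 0.0, -1.0]]
ft_force: [-1.1, 2.8, 11.6]
finger_gap: 0.7
```

The green key bottomed the same way (11.6 N at z 277.9). I'll lift, back away and check.

```bash
python3 -m crank '[0,0,-0.5,0,0,0,255, 0,0,-2,0,0,0,255, 0,0,-5,0,0,0,255, 0,0,-8.5,0,0,0,255, 0,0,-12,0,0,0,255]'
python3 -m crank '[0,4,0,0,0,0,255, 0,8,0,0,0,0,255, 0,12,0,0,0,0,255, 0,16,0,0,0,0,255, 0,20,0,0,0,0,255]'
python3 -m crank '[0,4,0,0,0,0,255, 0,6,0,0,0,0,255, 0,6,0,0,0,0,255, 0,6,0,0,0,0,255, 0,6,0,0,0,0,255]'
python3 - <<'E'
from plant import observe,eyes
from h import *
s=observe();print(s['tool_pos'],s['ft_force'],abs(s['joint_velocities']).max())
for n,roi in(("side",(245,155,375,270)),("top",(235,145,380,260))):
    c=eyes.capture(n);pickle.dump(c,open(n+"8.pkl","wb"));x0,y0,x1,y1=roi
    cv2.imwrite(f"pics/{n}8z.png",cv2.resize(c["img"][y0:y1,x0:x1,::-1],None,fx=5,fy=5,interpolation=cv2.INTER_CUBIC))
for f in("top0","top5","top8"):
    c=pickle.load(open(f+".pkl","rb"))
    for a,ce,m,st in blobs(c,(105,150,90),(130,255,255),(250,160,305,212),200):
        print(f,"lid",ce.round(2),cv2.minAreaRect(cv2.findContours(m.astype(np.uint8),0,1)[0][0])[2])
    print(f,"tabs",[b[1].round(1).tolist() for b in blobs(c,(4,150,90),(16,255,255),(250,192,360,225),30)])
E
```

```text
t: 19.35
tool_pos: [438.4, 48.9, 397.5]
tcp_rot: [[0.997, -0.081, -0.004], [-0.081, -0.997, -0.001], [-0.004, 0.001, -1.0]]
ft_force: [0.8, -0.3, 0.8]
finger_gap: 0.3
t: 19.77
tool_pos: [421.7, -152.1, 396.8]
tcp_rot: [[0.997, -0.081, -0.002], [-0.081, -0.997, -0.001], [-0.001, 0.001, -1.0]]
ft_force: [0.4, 0.6, -0.1]
finger_gap: 0.6
t: 20.18
tool_pos: [417.9, -208.7, 396.6]
tcp_rot: [[0.997, -0.08, -0.002], [-0.08, -0.997, 0.001], [-0.002, -0.001, -1.0]]
ft_force: [0.5, 0.1, 0.6]
finger_gap: 0.9
[ 417.94221009 -208.70646973  396.62705168] [0.5093003  0.14692578 0.58141643] 0.9907176582365307
top0 lid [275.98 184.01] 3.5763344764709473
top0 tabs [[274.8, 214.1], [335.9, 217.6]]
top5 lid [276.44 177.81] 4.085616588592529
top5 tabs [[276.0, 196.4], [335.5, 217.8]]
top8 lid [276.42 178.01] 4.236394882202148
top8 tabs [[276.0, 196.5], [335.6, 217.6]]
```

View pics/side8z.png

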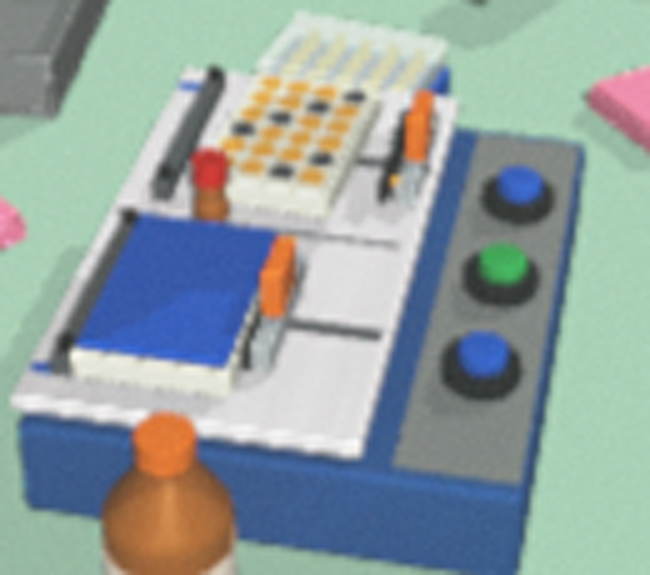

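View pics/top8z.png

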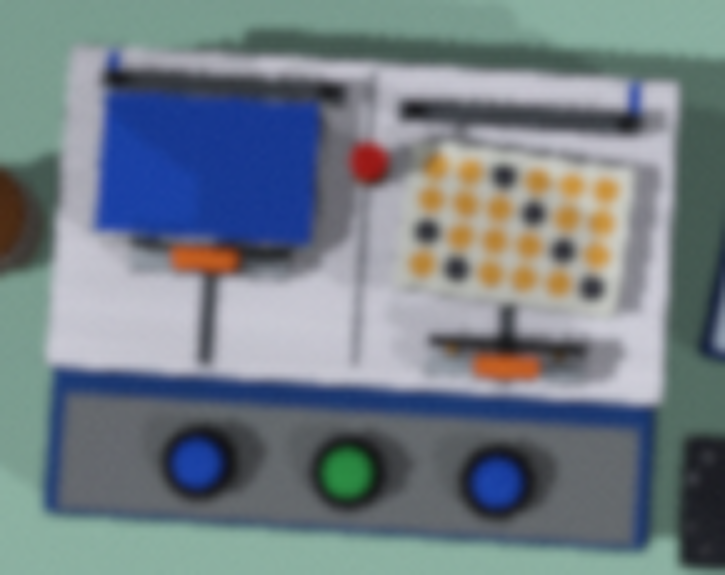

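The plate is clamped against the stop, all three keys are up, and the right clamp and open plate have not moved. The tool is clear, so I'm handing in.

```bash
python3 -c "
from plant import close_job
print(close_job())"
```

```text
the job is handed in; nothing more can be done
None
```

The job is done and handed in at about 20 s of the 45 s allowed; no verdict was reported.

**What I did**
- **Clamp:** The blue-lidded plate was in the left bay. I pushed the left clamp's orange tab back until the plate met its stop bar. The push force then rose from about 6 N to about 11 N, so I judge the sprung pad is pressed in about 4–5 mm.
- **Keys:** I pressed the left blue key until it bottomed (11.3 N) and let it come up. Then I pressed the green start key the same way (11.6 N) and moved the arm clear.

**Last checks**
- **Plate:** It sits against the left stop bar. Its lid measured within about 0.5° of square after clamping, and neither it nor the left clamp moved while I pressed the keys.
- **Keys:** All three are up.
- **Right clamp and open plate:** The right clamp's tab is where it started to within about half a pixel, and the open plate looks unmoved.
- **Robot:** It touches nothing.

I inferred the pad compression from force and travel, not from the pictures, and the full key travel from the force jump at the bottom. No check failed; the one disagreement was the key-top height: depth readings gave about 97 mm and triangulation about 87 mm. Contact came at about 93 mm, so I pressed by feel.

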